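# Find the spare switch that still snaps and pack it in the engraver's tray

### The job

Four look-alike spare hand switches lie on the lacquer bench, but only one still works. Gently press their red keys well down to find the one that snaps over under the finger instead of staying soft, then carry that switch to the blue tray and set it down, key upwards and flat on the floor of the empty square pocket. Leave the soft switches and everything else where they are.

Things in the scene. Friction and masses are not known exactly. Their poses are not given: they have to be found in the camera images.
- ash_mid (a point): Switch 'ash': one of four look-alike loose hand switches, a white box 46 x 46 mm and 32 mm high (0.22 kg) with a round red key on top. This point is the centre of the box, 16 mm above its underside; z up, x and y across its flat sides. Any of the four may be the good one.
- key_ash (a joint): Travel of switch 'ash''s red key in m: 0 up, 0.009 at its hard stop; springs back. Key 30 mm across, top 46 mm above the table when up. Good key: from 0.6 N up to 5.6 N at 2.5 mm, then breaks over, falling to 2.4 N at 6.5 mm, then up to 8 N at 9 mm; snapped from 4 mm down. Soft key: from 1 N rises evenly, with no drop, to between 2.5 and 6.5 N at 9 mm.
- elm_mid (a point): Switch 'elm': one of four look-alike loose hand switches, a white box 46 x 46 mm and 32 mm high (0.22 kg) with a round red key on top. This point is the centre of the box, 16 mm above its underside; z up, x and y across its flat sides. Any of the four may be the good one.
- key_elm (a joint): Travel of switch 'elm''s red key in m: 0 up, 0.009 at its hard stop; springs back. Key 30 mm across, top 46 mm above the table when up. Good key: from 0.6 N up to 5.6 N at 2.5 mm, then breaks over, falling to 2.4 N at 6.5 mm, then up to 8 N at 9 mm; snapped from 4 mm down. Soft key: from 1 N rises evenly, with no drop, to between 2.5 and 6.5 N at 9 mm.
- fig_mid (a point): Switch 'fig': one of four look-alike loose hand switches, a white box 46 x 46 mm and 32 mm high (0.22 kg) with a round red key on top. This point is the centre of the box, 16 mm above its underside; z up, x and y across its flat sides. Any of the four may be the good one.
- key_fig (a joint): Travel of switch 'fig''s red key in m: 0 up, 0.009 at its hard stop; springs back. Key 30 mm across, top 46 mm above the table when up. Good key: from 0.6 N up to 5.6 N at 2.5 mm, then breaks over, falling to 2.4 N at 6.5 mm, then up to 8 N at 9 mm; snapped from 4 mm down. Soft key: from 1 N rises evenly, with no drop, to between 2.5 and 6.5 N at 9 mm.
- oak_mid (a point): Switch 'oak': one of four look-alike loose hand switches, a white box 46 x 46 mm and 32 mm high (0.22 kg) with a round red key on top. This point is the centre of the box, 16 mm above its underside; z up, x and y across its flat sides. Any of the four may be the good one.
- key_oak (a joint): Travel of switch 'oak''s red key in m: 0 up, 0.009 at its hard stop; springs back. Key 30 mm across, top 46 mm above the table when up. Good key: from 0.6 N up to 5.6 N at 2.5 mm, then breaks over, falling to 2.4 N at 6.5 mm, then up to 8 N at 9 mm; snapped from 4 mm down. Soft key: from 1 N rises evenly, with no drop, to between 2.5 and 6.5 N at 9 mm.
- pocket (a point): Blue plastic kit tray, 110 x 170 mm, fixed to the table, with a floor 4 mm thick, walls 5 mm thick and 16 mm high above the table, split in two. This point is the centre of the floor of its empty, roughly square pocket (inside 100 mm along x by 100 mm along y, 12 mm deep); x and y run along the walls, z up. The narrow pocket on its +y side holds the handpiece.
- handpiece: Engraver handpiece, an aluminium rod 18 mm thick and 88 mm long, lying in the narrow pocket of the tray; origin under its middle. Leave alone.
- dispenser: White tape dispenser, 62 x 150 mm, 62 mm high; origin at the centre of its underside. Leave alone.
- paintjar: Small green paint jar with a white cap, 38 mm across, 45 mm high; origin at the centre of its underside. Leave alone.
- glue: Blue glue bottle with a white cap, 48 mm across, 150 mm high; origin at the centre of its underside. Leave alone.
- dish: Blue ceramic dish, 80 mm across, 30 mm high; origin at the centre of its underside. Leave alone.
- clipbox: Black open box of clips, 54 x 64 mm, 26 mm high; origin at the centre of its underside. Leave alone.

How it is judged:
On the way, in this order (a step that is already met when the one before it is completed fails the run):
1. the key of the good switch is pressed past its snap (4 mm or more down) (value of joint key_fig above 0.004 m), for 0.05 s.
2. after that, the good switch is lifted clear of the table (30 mm) (height (world z) of fig_mid above 0.046 m), for 0.1 s.
At the end, for the whole second after the job is handed in: The switch that snaps stands key up (within 0.1 rad) on the floor of the square pocket (its centre within 34 mm of the pocket's centre along each side and under 20 mm above the floor), at rest with its key released; the three soft switches are within 40 mm of where they began (x of fig_mid in the frame of pocket between -0.034 and 0.034 m and y of fig_mid in the frame of pocket between -0.034 and 0.034 m and z of fig_mid in the frame of pocket below 0.02 m and angle between fig_mid's own z axis and vertical below 0.1 rad and value of joint key_fig below 0.002 m and linear speed of switch_fig below 0.02 m/s and distance of each of ash_mid, elm_mid, oak_mid from where it was at the start of the episode below 0.04 m); the robot touches nothing.
It fails at once if a key is pressed with more than 25 N (contact force between any of key_ash, key_elm, key_fig, key_oak and the arm above 25 N or contact force between any of key_ash, key_elm, key_fig, key_oak and the fingers above 25 N).
It fails at once if a soft switch is moved by more than 40 mm, or lifted 25 mm (distance of any of ash_mid, elm_mid, oak_mid from where it was at the start of the episode above 0.04 m or height (world z) of any of ash_mid, elm_mid, oak_mid above 0.041 m).
It fails at once if the good switch is dropped or thrown (faster than 0.7 m/s while no finger holds it) (linear speed of switch_fig above 0.7 m/s and contact force between switch_fig and the fingers below 0.05 N).
It fails at once if a bystander (handpiece, dispenser, paint jar, glue, dish, clip box) is moved by more than 30 mm (distance of any of handpiece, dispenser, paintjar, glue, dish, clipbox from where it was at the start of the episode above 0.03 m).
It also fails if it takes over 67 s, if anything falls off the work surface, if the arm or the gripper's body presses on something with over 40 N, if the wrist force passes 120 N, or if a joint passes its speed limit or range.

### The arm

A 6-joint arm with a two-finger parallel gripper is mounted at the origin on the work surface. World frame = base frame: x ahead of the robot, y to its left, z up, the work surface at z = 0. Lengths are in m, angles in rad, forces in N, time in s.
With the tool pointing down it reaches from about 0.35 to 0.775 m from the base axis. Payload 5.5 kg.
Tool frame: the origin (TCP) lies at the very end of the fingers, on their centre line; the grasp point (between the pads) lies 19 mm behind it; z points along the fingers, y is the line along which they close (so a half turn about z gives the same grasp; the last joint's range is limited). The gripper opens to 85 mm and grips with 20 to 120 N. Pads are 22 mm wide; open, the fingers measure 114 mm over their backs; the gripper's body (76 mm by 85 mm) begins 54 mm behind the grasp point. The pads swing forward as they close: fully open they stand 13 mm farther back than shut.
Start: joints at [1.162, 0.313, 0.046, 1.304, 0, 1.431], TCP at [0.153, 0.554, 0.231] pointing down, gripper open.
Joint ranges: [-2.76, 2.76], [-0.86, 1.69], [-1.03, 1.26], [-2.2, 2.34], [-1.47, 1.5], [-3.14, 3.14]. Speed limits (rad/s): [2.57, 2.57, 3.14, 3.14, 3.14, 3.14].

### API

Orientations are given as a unit quaternion [w, x, y, z].
In Python, from workcell import env gives the robot as it stands. The module is installed in compiled form; this text tells all that it offers.
- The arm moves only by the tool jog_arm, never from a script. Its arguments are lists of equal length, an entry for each row: "gripper": the opening, from 0 (shut) to 1 (fully open); "offset": the shift along the world's x, y, z in cm, a list of three; "twist": the turn about the world's z in degrees. In form: {"gripper": [gripper, ...], "offset": [[dx, dy, dz], ...], "twist": [twist, ...]}. A call has exactly 8 rows; each row is the pose to reach, as a shift and turn from the pose commanded when the call began; what a row does not reach only later rows make up. A row lasts 1/8 s, in which the tool goes at most 62.5 mm and 10.7 degrees, less where a joint would pass 70% of its speed; a pose out of reach is approached as far as the arm can. A call with a gripper value outside its range is refused whole. The fingers move at their own pace and stop on an object; "squeeze" is the grip in N (left out, the last holds). Time passes only in rows, so rows that repeat a pose let the fingers close, or fill a call up. It gives the time, the measured TCP pose, the force, the opening and the grip force at its end, in the units of the state.
- env.get_state(): the state, without advancing time (a new reading comes with each control period).
- env.read_camera(name): name is "scene" or "top" or "wrist"; returns a dict with "image" (384x512x3 uint8, red, green, blue), "z_map" (384x512 float32, m along the optical axis (not along the pixel's ray), 0 where there is no reading), "fovy" (degrees; the focal length in pixels is half the picture's height over the tangent of half this angle, whatever the lens; pixels are square), "cx", "cy" (the principal point, pixels), "distortion" ([k1, k2, p1, p2, k3] as OpenCV has them; the pictures are not rectified), "cam_to_world" (4x4, takes a point from camera to world coordinates). Camera axes: x right, y up, looking along -z (the intrinsics and any distortion apply to the point x, -y, -z); pixel columns grow to the right and rows downward; lengths in m; the calibration is good to about 2 mm. A picture is of the moment at which its call begins.
- env.hand_in(): hands the job in; it is judged then, once.
The state is a dict: "clock": time; "joint_pos": joint angles; "qvel": joint speeds; "tau": joint torques, N m; "tcp_pos": TCP position; "orientation": TCP orientation; "wrist_force": force on the tool from outside, world axes, zero at the start; "ft_torque": the same for the moment, N m; "finger_gap": finger opening in m; "grip_force": force on a finger pad.
Only numpy, scipy, OpenCV 4.12 (cv2) and the standard library are available. Lean on these libraries where they do the work, as an engineer would, in place of code of your own. Each camera call takes 0.05 s, during which the arm holds its last target. There are 200 camera calls.

## Working session

There is one attempt and no reset: what is moved stays moved. The work goes in short steps, Python scripts to look and compute and a tool call to move; the robot and the scene stay as the last step left them, time stands still between calls to the robot, and variables do not carry over. Pictures are saved under pics/ and viewed, at most 10 in all, crops included, and the job is handed in when it is done.

Besides the shell and the picture viewer there is one more tool, called after "Call:" as name([rows], argument=value, ...), one row to a line, values as JSON. jog_arm: Moves the arm, as the interface text tells. Its arguments: {"type":"object","properties":{"gripper":{"type":"array"},"offset":{"type":"array"},"twist":{"type":"array"},"squeeze":{"type":"number"}},"required":["gripper","offset","twist"]}

```bash
mkdir -p pics; cat > h.py <<'E'
import numpy as np, cv2
from workcell import env
def cam(n):
    c=env.read_camera(n); f=192/np.tan(np.radians(c['fovy'])/2)
    c['K']=np.array([[f,0,c['cx']],[0,f,c['cy']],[0,0,1.]]); c['D']=np.array(c['distortion'],float); return c
def plane(c,uv,z):
    p=cv2.undistortPoints(np.array(uv,float).reshape(-1,1,2),c['K'],c['D'])[:,0]
    d=np.c_[p[:,0],-p[:,1],-np.ones(len(p))]; T=np.array(c['cam_to_world'])
    d=d@T[:3,:3].T; o=T[:3,3]; return o+d*((z-o[2])/d[:,2])[:,None]
def save(c,n): cv2.imwrite('pics/'+n,c['image'][:,:,::-1])
E
python3 - <<'E'
from h import *
a=cam('top');b=cam('scene')
cv2.imwrite('pics/t.png',a['image'][:,:,::-1]);save(b,'s.png')
s=env.get_state();print(s)
for n,c in(('top',a),('scene',b)):
    h=cv2.cvtColor(c['image'],cv2.COLOR_RGB2HSV)
    m=((h[...,0]<8)|(h[...,0]>172))&(h[...,1]>130)&(h[...,2]>80)
    k,l,st,ce=cv2.connectedComponentsWithStats(m.astype(np.uint8))
    for i in range(1,k):
        if st[i,4]>40: print(n,st[i],ce[i].round(1),plane(c,[ce[i]],.045).round(4))
E
```

```text
{'clock': 0.1, 'joint_pos': array([ 1.16240894e+00,  3.13926605e-01,  4.51100291e-02,  1.30362270e+00,
       -1.03745382e-05,  1.43120906e+00]), 'qvel': array([-0.00109201, -0.00087735,  0.00350307,  0.00124047,  0.00088578,
        0.00052839]), 'tau': array([ 1.67211983e-03, -4.81723917e+01,  2.99245155e+01,  1.27315085e-02,
       -1.74431839e-04,  1.34783772e-05]), 'tcp_pos': array([0.15252758, 0.55392706, 0.23050445]), 'orientation': array([-2.17273845e-04,  1.33995757e-01,  9.90981565e-01, -7.92234933e-04]), 'wrist_force': array([-0.16124927,  0.42753425, -0.54373904]), 'ft_torque': array([-0.01683854, -0.01119427,  0.03337019]), 'grip_force': 0.0, 'finger_gap': 0.08545635253195094}
top [   0  178   40   73 2534] [ 18.5 214.6] [[0.4952 0.5756 0.045 ]]
top [218 210  11  10  86] [222.7 214.6] [[0.4758 0.0655 0.045 ]]
top [316 211  12  11  95] [321.5 216. ] [[ 0.4632 -0.1833  0.045 ]]
top [271 217  11  10  91] [276.  221.4] [[ 0.4537 -0.0681  0.045 ]]
top [165 221  10  11  85] [169.3 226.2] [[0.4516 0.1996 0.045 ]]
scene [181 170  11   8  74] [186.1 173.6] [[ 0.4686 -0.1834  0.045 ]]
scene [225 170  12   9  80] [230.5 174.1] [[ 0.4584 -0.068   0.045 ]]
scene [ 459  175   53   60 2496] [489.6 202.8] [[0.4807 0.5777 0.045 ]]
scene [329 178  11   9  81] [334.1 182.1] [[0.4563 0.1994 0.045 ]]
scene [276 181  11   9  81] [280.9 185.2] [[0.4803 0.065  0.045 ]]
```

View pics/t.png

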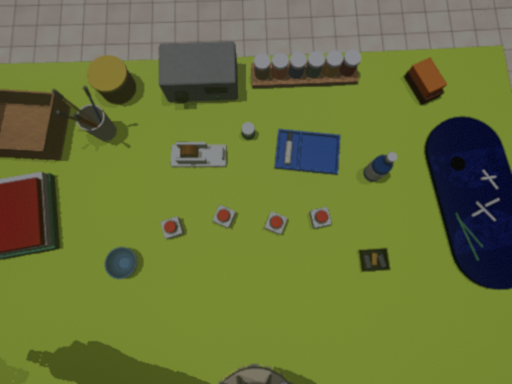

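View pics/s.png

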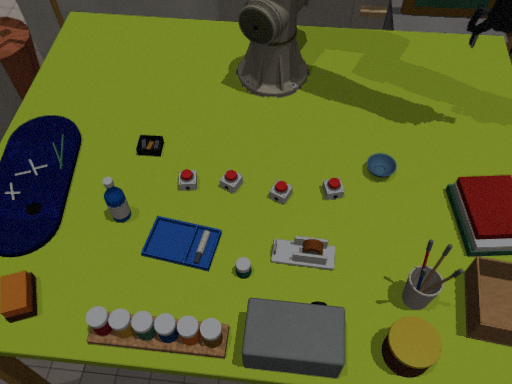

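The top view shows the switches at px (171,227), (224,216), (276,223) and (321,217). The tray is at (308,152), with its empty pocket on the right half. The scene view agrees.

Call:
jog_arm([
  [3.7, -4.4, 0],
  [7.5, -8.9, 0],
  [11.2, -13.3, -1],
  [15, -17.7, -2],
  [18.7, -22.2, -4],
  [22.5, -26.6, -5],
  [26.2, -31, -6],
  [30, -35.5, -7],
], gripper=[0, 0, 0, 0, 0, 0, 0, 0], twist=[0, 0, 0, 0, 0, 0, 0, 0], squeeze=40)

```text
clock: 1.1
tcp_pos: [0.4535, 0.1978, 0.1608]
orientation: [-0.0, 0.134, 0.991, 0.0]
wrist_force: [0.5, 0.1, -0.2]
finger_gap: -0.0002
grip_force: 0.0
```

```bash
cat > m.py <<'E'
from h import *
def red(c,z=.045):
    h=cv2.cvtColor(c['image'],cv2.COLOR_RGB2HSV)
    m=((h[...,0]<8)|(h[...,0]>172))&(h[...,1]>130)&(h[...,2]>80)
    k,l,st,ce=cv2.connectedComponentsWithStats(m.astype(np.uint8))
    for i in range(1,k):
        if st[i,4]>60: print('red',st[i],ce[i].round(1),plane(c,[ce[i]],z).round(4))
E
python3 - <<'E'
from m import *
w=cam('wrist');save(w,'w1.png');red(w)
s=env.get_state();print(s['clock'],s['tcp_pos'],s['wrist_force'],s['finger_gap'])
a=cam('top');print(np.array(a['cam_to_world'])[:3,3])
h=cv2.cvtColor(a['image'],cv2.COLOR_RGB2HSV)
m=((h[...,0]>100)&(h[...,0]<128)&(h[...,1]>130)).astype(np.uint8)
m[:125]=0;m[180:]=0;m[:,:270]=0;m[:,350:]=0
cs,_=cv2.findContours(m,cv2.RETR_EXTERNAL,2);c=max(cs,key=cv2.contourArea)
p=plane(a,c[:,0],.016)[:,:2].astype(np.float32)
r=cv2.minAreaRect(p);print(r,cv2.boxPoints(r))
E
```

```text
red [239 172  29  27 608] [253.4 184.8] [[0.4528 0.1961 0.045 ]]
red [  0 246   8  21 139] [  3.  256.6] [[ 0.4587 -0.0588  0.045 ]]
1.15 [0.45782017 0.19277097 0.15953776] [ 5.00430217 -3.70712866 -0.42335544] -4.265463522230384e-06
[ 0.34697175 -0.0208392   0.91609938]
((0.6449130773544312, -0.16348499059677124), (0.16492342948913574, 0.10699477046728134), 81.88970947265625) [[ 0.58031714 -0.23757458]
 [ 0.68624175 -0.2526693 ]
 [ 0.709509   -0.0893954 ]
 [ 0.6035844  -0.07430068]]
```

View pics/w1.png

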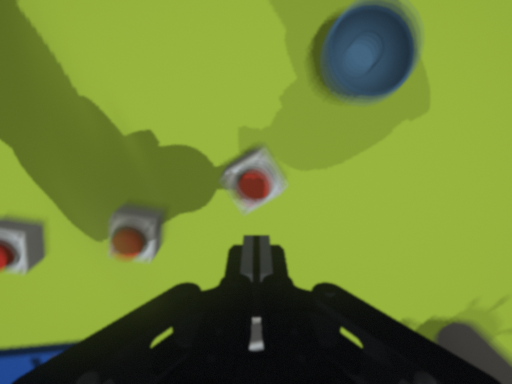

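The wrist view, blurred because the arm was still settling, shows one switch at px (253,185) and the next at (128,240). Switch A's centre comes out within 2 mm of the TCP, so I'm pressing it now: first to 2.5 mm, then to 6.5 mm.

Call:
jog_arm([
  [0, -0.1, -4],
  [0, -0.1, -8],
  [0, -0.1, -10.4],
  [0, -0.1, -11.2],
  [0, -0.1, -11.7],
  [0, -0.1, -11.7],
  [0, -0.1, -11.7],
  [0, -0.1, -11.7],
], gripper=[0, 0, 0, 0, 0, 0, 0, 0], twist=[0, 0, 0, 0, 0, 0, 0, 0])

```text
clock: 2.2
tcp_pos: [0.4533, 0.1987, 0.0451]
orientation: [0.001, 0.134, 0.991, 0.0]
wrist_force: [-0.5, 0.9, 1.0]
finger_gap: -0.0
grip_force: 0.6
```

Call:
jog_arm([
  [0, 0, -0.2],
  [0, 0, -0.4],
  [0, 0, -0.4],
  [0, 0, -0.4],
  [0, 0, -0.4],
  [0, 0, -0.4],
  [0, 0, -0.4],
  [0, 0, -0.4],
], gripper=[0, 0, 0, 0, 0, 0, 0, 0], twist=[0, 0, 0, 0, 0, 0, 0, 0])

```text
clock: 3.2
tcp_pos: [0.4529, 0.1983, 0.0404]
orientation: [0.0, 0.134, 0.991, 0.0]
wrist_force: [0.9, 0.4, 2.1]
finger_gap: 0.0002
grip_force: 1.4
```

Call:
jog_arm([
  [0, 0, 0.3],
  [0, 0, 0.3],
  [0, 0, 0.25],
  [0, 0, 0.25],
  [0, 0, 0.25],
  [0, 0, 0.25],
  [0, 0, 0.25],
  [0, 0, 0.25],
], gripper=[0, 0, 0, 0, 0, 0, 0, 0], twist=[0, 0, 0, 0, 0, 0, 0, 0])

```text
clock: 4.2
tcp_pos: [0.4524, 0.1982, 0.0427]
orientation: [-0.0, 0.134, 0.991, -0.0]
wrist_force: [-0.4, -2.3, 1.7]
finger_gap: 0.0001
grip_force: 1.0
```

```bash
python3 - <<'E'
from m import *
for i in range(4):
    cam('top'); s=env.get_state();print(s['clock'],s['tcp_pos'],s['wrist_force'])
E
```

```text
4.25 [0.4524891  0.19823576 0.04274124] [-0.35345955 -2.89040707  2.85627801]
4.3 [0.45244265 0.19823863 0.04270903] [-0.65796127 -1.2227566   2.31230335]
4.35 [0.45243784 0.19829032 0.04272717] [-0.32426588 -0.7773986   3.00828483]
4.4 [0.45245719 0.1983156  0.04272307] [-0.92623971 -1.53493422  2.09621062]
```

Sampling at 3.3 mm gives about 2.4 N, where a good key would give about 5 N, so A is soft. Next is B.

Call:
jog_arm([
  [0, 0, 3],
  [0.8, -4.4, 4],
  [1.6, -8.9, 4],
  [2.4, -13.3, 3],
  [2.4, -13.3, 1.5],
  [2.4, -13.3, 0.6],
  [2.4, -13.3, 0.1],
  [2.4, -13.3, 0.1],
], gripper=[0, 0, 0, 0, 0, 0, 0, 0], twist=[0, 0, 0, 0, 0, 0, 0, 0])

```text
clock: 5.4
tcp_pos: [0.4759, 0.0663, 0.0435]
orientation: [-0.001, 0.133, 0.991, -0.0]
wrist_force: [-2.6, 0.2, 2.0]
finger_gap: -0.0
grip_force: 1.2
```

```bash
cat > f.py <<'E'
from m import *
F=[]
for i in range(8):
    cam('top'); s=env.get_state()
    if i>1: F.append(s['wrist_force'][2])
print(s['clock'],s['tcp_pos'],np.mean(F),np.std(F))
E
python3 f.py
```

```text
5.8 [0.47712682 0.06570233 0.04414425] 1.8319747468825127 0.2523491953924809
```

Call:
jog_arm([
  [0, 0, -0.2],
  [0, 0, -0.4],
  [0, 0, -0.4],
  [0, 0, -0.4],
  [0, 0, -0.4],
  [0, 0, -0.4],
  [0, 0, -0.4],
  [0, 0, -0.4],
], gripper=[0, 0, 0, 0, 0, 0, 0, 0], twist=[0, 0, 0, 0, 0, 0, 0, 0])

```text
clock: 6.8
tcp_pos: [0.4771, 0.0654, 0.04]
orientation: [0.0, 0.134, 0.991, 0.0]
wrist_force: [1.1, 3.1, 5.7]
finger_gap: -0.0
grip_force: 2.3
```

```bash
python3 f.py
```

```text
7.2 [0.47706708 0.06530698 0.03992698] 4.726454063074629 0.49261710264733927
```

B reads 1.8 N rising to 4.7 N, so it's soft. Next is C.

Call:
jog_arm([
  [0, 0, 3],
  [-0.7, -4.4, 4],
  [-1.5, -8.9, 4],
  [-2.2, -13.3, 3],
  [-2.2, -13.3, 1.7],
  [-2.2, -13.3, 0.8],
  [-2.2, -13.3, 0.3],
  [-2.2, -13.3, 0.3],
], gripper=[0, 0, 0, 0, 0, 0, 0, 0], twist=[0, 0, 0, 0, 0, 0, 0, 0])

```text
clock: 8.2
tcp_pos: [0.454, -0.0667, 0.0425]
orientation: [-0.001, 0.133, 0.991, -0.0]
wrist_force: [-3.1, -0.9, 4.9]
finger_gap: -0.0002
grip_force: 2.2
```

```bash
python3 f.py
```

```text
8.6 [ 0.45481798 -0.06705865  0.04302417] 5.075579097445278 0.8491899071155629
```

Call:
jog_arm([
  [0, 0, -0.2],
  [0, 0, -0.3],
  [0, 0, -0.3],
  [0, 0, -0.3],
  [0, 0, -0.3],
  [0, 0, -0.3],
  [0, 0, -0.3],
  [0, 0, -0.3],
], gripper=[0, 0, 0, 0, 0, 0, 0, 0], twist=[0, 0, 0, 0, 0, 0, 0, 0])

```text
clock: 9.6
tcp_pos: [0.4552, -0.0678, 0.04]
orientation: [0.001, 0.134, 0.991, -0.0]
wrist_force: [2.7, 1.2, 2.0]
finger_gap: -0.0003
grip_force: 1.3
```

```bash
python3 f.py
```

```text
10.0 [ 0.45500895 -0.0678444   0.03992698] 2.339326828391675 0.5056164154699331
```

C reads 5.1 N falling to 2.3 N, so it snaps and is the good one. I'm rising and opening to measure its yaw and centre.

Call:
jog_arm([
  [0, 0, 2],
  [0, 0, 6],
  [0, 0, 10],
  [0, 0, 12],
  [0, 0, 12],
  [0, 0, 12],
  [0, 0, 12],
  [0, 0, 12],
], gripper=[0, 0, 0, 1, 1, 1, 1, 1], twist=[0, 0, 0, 0, 0, 0, 0, 0])

```text
clock: 11.0
tcp_pos: [0.4541, -0.0674, 0.1589]
orientation: [-0.001, 0.134, 0.991, 0.0]
wrist_force: [-0.1, -0.7, -0.3]
finger_gap: 0.0852
grip_force: 0.0
```

```bash
cat > box.py <<'E'
from m import *
w=cam('wrist');save(w,'w2.png');red(w)
s=env.get_state();print(s['clock'],s['tcp_pos'],s['finger_gap'])
h=cv2.cvtColor(w['image'],cv2.COLOR_RGB2HSV)
z=w['z_map'];v,u=np.mgrid[:384,:512]
# world heights from depth
p=cv2.undistortPoints(np.c_[u.ravel(),v.ravel()].astype(float).reshape(-1,1,2),w['K'],w['D'])[:,0]
P=np.c_[p[:,0],-p[:,1],-np.ones(len(p))]*z.ravel()[:,None]
T=np.array(w['cam_to_world']);P=P@T[:3,:3].T+T[:3,3]
ok=(z.ravel()>0)&(np.abs(P[:,2]-.032)<.003)&(np.hypot(P[:,0]-.4545,P[:,1]+.068)<.045)
Q=P[ok];r=cv2.minAreaRect(Q[:,:2].astype(np.float32));print('box top',ok.sum(),Q[:,2].mean(),r)
E
python3 box.py
```

```text
red [391 154  33  32 819] [406.9 170. ] [[0.4751 0.0639 0.045 ]]
red [239 170  32  31 793] [254.4 185.1] [[ 0.453 -0.068  0.045]]
red [128 213  25  28 462] [141.1 225.8] [[ 0.4633 -0.18    0.045 ]]
11.05 [ 0.45425811 -0.06747138  0.15907969] 0.08542699001909235
box top 1317 0.0316544887589274 ((0.453961044549942, -0.06876441836357117), (0.04581353813409805, 0.04554500803351402), 64.94557189941406)
```

View pics/w2.png

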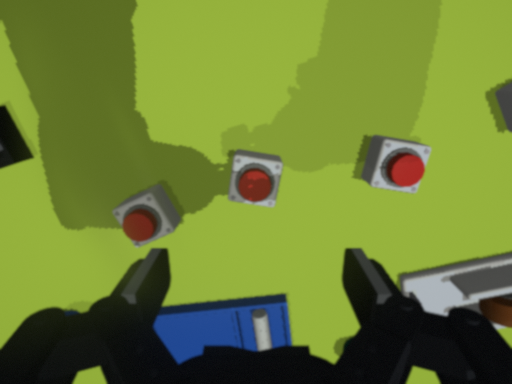

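The wrist view shows the good switch at px (254,185). Its top measures 46 x 45.5 mm, centred at (.454,-.069) with yaw 65°. The tool's closing axis is at 74.6°, so I'm twisting -9.6° and descending to grasp.

Call:
jog_arm([
  [0, -0.1, -2],
  [0, -0.1, -5],
  [0, -0.1, -8],
  [0, -0.1, -11],
  [0, -0.1, -13.5],
  [0, -0.1, -14.7],
  [0, -0.1, -15],
  [0, -0.1, -15],
], gripper=[1, 1, 1, 1, 1, 1, 1, 1], twist=[-5, -9.6, -9.6, -9.6, -9.6, -9.6, -9.6, -9.6])

```text
clock: 12.05
tcp_pos: [0.4552, -0.0688, 0.0103]
orientation: [0.0, 0.216, 0.976, 0.0]
wrist_force: [0.3, 0.2, -0.1]
finger_gap: 0.0855
grip_force: 0.0
```

Call:
jog_arm([
  [0, 0, 0],
  [0, 0, 0],
  [0, 0, 0],
  [0, 0, 0],
  [0, 0, 0],
  [0, 0, 0],
  [0, 0, 0],
  [0, 0, 0],
], gripper=[0.45, 0.4, 0.4, 0.4, 0.4, 0.4, 0.4, 0.4], twist=[0, 0, 0, 0, 0, 0, 0, 0], squeeze=40)

```text
clock: 13.05
tcp_pos: [0.4553, -0.0689, 0.0106]
orientation: [0.001, 0.216, 0.976, -0.0]
wrist_force: [-0.7, 0.3, 6.1]
finger_gap: 0.0446
grip_force: 41.8
```

Call:
jog_arm([
  [0, 0, 0.5],
  [0, 0, 1.5],
  [0, 0, 3],
  [0, 0, 5],
  [0, 0, 7],
  [0, 0, 8],
  [0, 0, 8],
  [0, 0, 8],
], gripper=[0.4, 0.4, 0.4, 0.4, 0.4, 0.4, 0.4, 0.4], twist=[0, 0, 0, 0, 0, 0, 0, 0])

```text
clock: 14.05
tcp_pos: [0.4542, -0.0684, 0.0892]
orientation: [-0.001, 0.216, 0.976, 0.0]
wrist_force: [0.2, 0.8, -2.7]
finger_gap: 0.0451
grip_force: 41.5
```

```bash
python3 - <<'E'
from m import *
w=cam('wrist');save(w,'w3.png')
s=env.get_state();print(s['clock'],s['tcp_pos'],s['finger_gap'],s['wrist_force'])
h=cv2.cvtColor(w['image'],cv2.COLOR_RGB2HSV)
E
```

```text
14.1 [ 0.45406288 -0.06838507  0.08907083] 0.04524202277068946 [ 0.20295576 -0.41089208 -2.48695523]
```

View pics/w3.png

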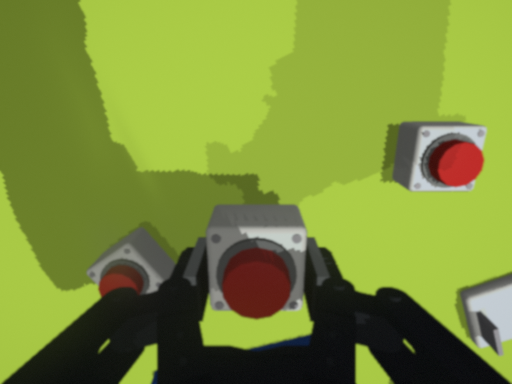

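The switch at px (255,265) is held squarely between the pads. I'm cross-checking the tray position from the scene camera while moving over it.

Call:
jog_arm([
  [2, -1.3, 0],
  [5, -3.3, 0],
  [8.5, -5.6, 0],
  [12, -8, 0],
  [15, -10, 0],
  [17.5, -11.6, 0],
  [18.7, -12.4, 0],
  [18.7, -12.4, 0],
], gripper=[0.4, 0.4, 0.4, 0.4, 0.4, 0.4, 0.4, 0.4], twist=[2, 5, 8, 11, 14, 17, 17, 17])

```text
clock: 15.1
tcp_pos: [0.6417, -0.193, 0.0881]
orientation: [-0.001, 0.07, 0.998, 0.0]
wrist_force: [-0.5, 0.1, -3.0]
finger_gap: 0.0451
grip_force: 41.4
```

```bash
python3 - <<'E'
from m import *
a=cam('scene')
h=cv2.cvtColor(a['image'],cv2.COLOR_RGB2HSV)
m=((h[...,0]>100)&(h[...,0]<128)&(h[...,1]>130)).astype(np.uint8)*255
m[:205]=0;m[280:]=0;m[:,:135]=0;m[:,230:]=0
im=a['image'][150:300,90:270,::-1];cv2.imwrite('pics/s2.png',cv2.resize(im,None,fx=4,fy=4))
cs,_=cv2.findContours(m,cv2.RETR_EXTERNAL,2);c=max(cs,key=cv2.contourArea)
p=plane(a,c[:,0],.012)[:,:2].astype(np.float32)
r=cv2.minAreaRect(p);print(r,cv2.boxPoints(r))
s=env.get_state();print(s['clock'],s['tcp_pos'],s['finger_gap'],s['wrist_force'])
E
```

```text
((0.6524151563644409, -0.1638139933347702), (0.172183558344841, 0.1144011914730072), 81.84588623046875) [[ 0.5835819  -0.24092227]
 [ 0.6968266  -0.2571485 ]
 [ 0.7212484  -0.08670571]
 [ 0.60800374 -0.07047948]]
15.15 [ 0.64095287 -0.19237347  0.08828706] 0.045104581013025925 [-0.40281917 -0.24903419 -2.95271955]
```

View pics/s2.png

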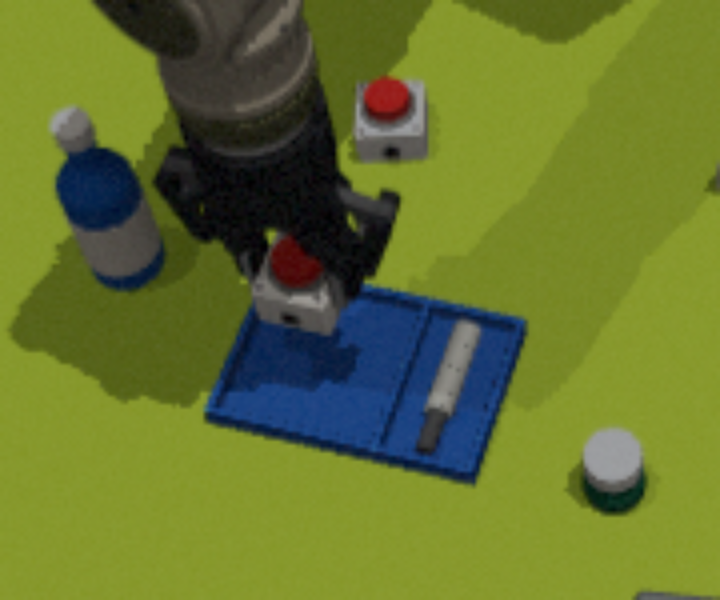

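The scene crop shows the switch hanging over the empty pocket, at crop px (295,290), with the pocket centred near (320,370) once height is allowed for. The tray measures agree to a few mm. Lowering now.

Call:
jog_arm([
  [0.2, 0, -1.5],
  [0.2, 0, -3.5],
  [0.2, 0, -5],
  [0.2, 0, -6.2],
  [0.2, 0, -6.9],
  [0.2, 0, -7.2],
  [0.2, 0, -7.3],
  [0.2, 0, -7.3],
], gripper=[0.4, 0.4, 0.4, 0.4, 0.4, 0.4, 0.4, 0.4], twist=[0, 0, 0, 0, 0, 0, 0, 0])

```text
clock: 16.15
tcp_pos: [0.6441, -0.1928, 0.0173]
orientation: [0.0, 0.07, 0.998, -0.0]
wrist_force: [0.5, 0.3, -2.6]
finger_gap: 0.0452
grip_force: 41.5
```

```bash
python3 f.py
```

```text
16.55 [ 0.64376859 -0.19260751  0.01695563] -2.390209896370037 0.7849766510363689
```

Call:
jog_arm([
  [0, 0, -0.1],
  [0, 0, -0.2],
  [0, 0, -0.25],
  [0, 0, -0.25],
  [0, 0, -0.25],
  [0, 0, -0.25],
  [0, 0, -0.25],
  [0, 0, -0.25],
], gripper=[0.4, 0.4, 0.4, 0.4, 0.4, 0.4, 0.4, 0.4], twist=[0, 0, 0, 0, 0, 0, 0, 0])

```text
clock: 17.55
tcp_pos: [0.6437, -0.1926, 0.0146]
orientation: [0.0, 0.07, 0.998, 0.0]
wrist_force: [-3.7, 0.3, 5.0]
finger_gap: 0.0456
grip_force: 42.2
```

```bash
python3 f.py
```

```text
17.95 [ 0.6437067  -0.1925974   0.01467095] 5.41891035370366 0.4921267186037588
```

It's on the floor. I'm opening slightly and rising straight up.

Call:
jog_arm([
  [0, 0, 0],
  [0, 0, 0],
  [0, 0, 0],
  [0, 0, 0],
  [0, 0, 0.5],
  [0, 0, 2],
  [0, 0, 4],
  [0, 0, 7],
], gripper=[0.6, 0.68, 0.68, 0.68, 0.68, 0.68, 0.68, 0.68], twist=[0, 0, 0, 0, 0, 0, 0, 0])

```text
clock: 18.95
tcp_pos: [0.6434, -0.1925, 0.0854]
orientation: [-0.0, 0.07, 0.998, 0.0]
wrist_force: [-0.2, 0.3, -0.4]
finger_gap: 0.058
grip_force: 0.0
```

Call:
jog_arm([
  [0, 0, 3],
  [0, 0, 6],
  [-1, 2, 9],
  [-2, 4, 11],
  [-3, 6, 12],
  [-3, 6, 12],
  [-3, 6, 12],
  [-3, 6, 12],
], gripper=[0.68, 0.68, 0.68, 0.68, 0.68, 0.68, 0.68, 0.68], twist=[0, 0, 0, 0, 0, 0, 0, 0])

```text
clock: 19.95
tcp_pos: [0.6135, -0.1329, 0.2031]
orientation: [-0.001, 0.07, 0.998, 0.0]
wrist_force: [0.3, -1.0, 0.4]
finger_gap: 0.0577
grip_force: 0.0
```

```bash
python3 - <<'E'
from m import *
w=cam('wrist');save(w,'w4.png');red(w,.049)
a=cam('scene');red(a);a=cam('top');red(a)
s=env.get_state();print(s['clock'],s['tcp_pos'],s['finger_gap'],s['wrist_force'])
E
```

```text
red [159   0  34  38 978] [174.9  18.7] [[ 0.4654 -0.1826  0.049 ]]
red [445   0  26   9 172] [456.9   3.3] [[0.4872 0.0598 0.049 ]]
red [191 195  27  25 553] [204.5 206.6] [[ 0.6414 -0.1907  0.049 ]]
red [181 169  11   9  72] [185.9 173.7] [[ 0.469  -0.1838  0.045 ]]
red [ 459  175   53   60 2511] [489.5 202.8] [[0.4809 0.5775 0.045 ]]
red [329 178  11  10  85] [334.1 182.2] [[0.4568 0.1994 0.045 ]]
red [276 181  11  10  83] [281.  185.4] [[0.4809 0.0654 0.045 ]]
red [163 226  12  12 110] [168.7 231.3] [[ 0.6453 -0.192   0.045 ]]
red [   0  178   40   73 2558] [ 18.6 214.7] [[0.4951 0.5753 0.045 ]]
red [165 221  10  11  89] [169.5 226.3] [[0.4513 0.1991 0.045 ]]
20.1 [ 0.61361388 -0.13304801  0.20346463] 0.05803025159031167 [0.40888905 0.07505739 0.23870757]
```

View pics/w4.png

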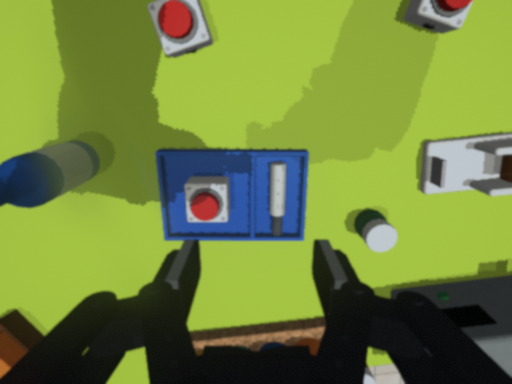

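The wrist view shows the switch at px (206,200), flat and key-up in the middle of the square pocket. The handpiece and the soft switches are undisturbed.

```bash
python3 -c "
from workcell import env
print(env.hand_in())"
```

```text
the job is handed in; nothing more can be done
None
```

I found the switch that snaps (5.1 N falling to 2.3 N), set it key up in the middle of the square pocket with the soft switches and bystanders left where they were, and handed the job in; I left the fourth switch unpressed, and the hand-in returned no verdict.

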